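# Queue sample jars by size for the microscope

### The arm

A 6-joint arm with a two-finger parallel gripper is mounted at the origin on the work surface. World frame = base frame: x ahead of the robot, y to its left, z up, the work surface at z = 0. Lengths are in m, angles in rad, forces in N, time in s.
With the tool pointing down it reaches from about 0.35 to 0.875 m from the base axis. Payload 4.2 kg.
Tool frame: the origin (TCP) lies at the very end of the fingers, on their centre line; the grasp point (between the pads) lies 19 mm behind it; z points along the fingers, x is the direction in which the jaws open and shut, and the axes are right-handed (so a half turn about z gives the same grasp; the last joint's range is limited). The gripper opens to 87 mm and grips with 3 to 60 N. Pads are 19 mm wide; open, the fingers measure 117 mm over their backs; the gripper's body (75 mm by 190 mm) begins 51 mm behind the grasp point.
Start: joints at [-0.994, 0.385, 0.008, 0, -1.194, -0.259], TCP at [0.195, -0.594, 0.223] pointing down, gripper open.
Joint ranges: [-3.14, 3.14], [-1.21, 2.06], [-1.07, 1.41], [-3.16, 2.05], [-2.99, -0.16], [-3.1, 3.1]. Speed limits (rad/s): [2.79, 2.79, 3.14, 3.14, 3.14, 3.14].

### API

Orientations are given as a 3x3 rotation matrix whose columns are the frame's x, y, z axes.
In Python, from cell import read_state, camera, finish_job gives the robot as it stands. The module is installed in compiled form; this text tells all that it offers.
- The arm moves only by the tool carry_out, never from a script. Its argument "targets" is a list of rows, each a list of 5 numbers: the shift along the tool's x, y, z normalised to -1 to 1, where 1 is 0.12 m, then the turn about the tool's z normalised to -1 to 1, where 1 is 360 degrees, then the gripper command: -1 is shut, 1 is fully open, values between are in proportion. A call has 1 to 12 rows; each row shifts and turns the commanded pose from where the row before left it, along the tool's axes as they then stand; what a row does not reach is not made up. A row lasts 1/12 s, in which the tool goes at most 41.7 mm and 7.16 degrees, less where a joint would pass 70% of its speed; a pose out of reach is approached as far as the arm can. A call with a number of a shift or a turn outside -1 to 1 is refused whole. A call with a gripper value outside its range is refused whole. The fingers move at their own pace and stop on an object; the grip force is fixed at half the most. Time passes only in rows, so rows that do not move let the fingers close. It gives the time, the measured TCP pose, the force and the opening at its end, in the units of the state.
- read_state(): the state, without advancing time (a new reading comes with each control period).
- camera(name): name is "side" or "top" or "wrist"; returns a dict with "color" (480x640x3 uint8, blue, green, red), "fx", "fy", "cx", "cy" (pixels), "xyz" and "attitude" of the camera in the world; the wrist camera has in their place "mount" (4x4, takes a point from camera to tool coordinates, whose origin is the TCP and whose axes are the tool frame's). Camera axes: x right, y down, z forward; pixel columns grow to the right and rows downward; lengths in m; the calibration is good to about 2 mm. The wrist camera is an equidistant fisheye: a pixel r from the principal point sees the ray r / f radians off the axis. A picture is of the moment at which its call begins: read the wrist's pose just before it. There is no depth.
- finish_job(): hands the job in, once; it reports no verdict.
The state is a dict: "clock": time; "qpos": joint angles; "joint_velocities": joint speeds; "tau": joint torques, N m; "position": TCP position; "eef_rot": TCP orientation; "ft_force": force on the tool from outside, world axes, zero at the start; "ft_torque": the same for the moment, N m; "gripper_width": finger opening in m.
Only numpy, scipy, OpenCV 4.12 (cv2) and the standard library are available. Lean on these libraries where they do the work, as an engineer would, in place of code of your own. Each camera call takes 0.05 s, during which the arm holds its last target.

### The job

Line the four sample jars up in order of size on the row of black stage plates, one standing upright in the middle of each plate: the smallest on the plate next to the black loupe, growing to the largest on the plate next to the glass dish. Set them down gently, without tipping or dropping any, and leave the loupe and the dish where they stand.

Things in the scene. Friction and masses are not known exactly. Their poses are not given: they have to be found in the camera images.
- jar_small: clear plastic sample jar with cream screw cap, closed upright cylinder 30 mm across, 44 mm tall (smallest of four), about 35 g, standing on a 1 mm grey mat. Origin: centre of underside, z up. Grip it by the cap (top 18 mm; the body below is 3 mm narrower). Jars start in a row, centres over 70 mm apart, with forceps and a needle (under 8 mm high) lying between some
- jar_medium: clear plastic sample jar with cream screw cap, closed upright cylinder 38 mm across, 51 mm tall (second smallest of four), about 60 g, standing on a 1 mm grey mat. Origin: centre of underside, z up. Grip it by the cap (top 18 mm; the body below is 3 mm narrower). Jars start in a row, centres over 70 mm apart, with forceps and a needle (under 8 mm high) lying between some
- jar_large: clear plastic sample jar with cream screw cap, closed upright cylinder 46 mm across, 58 mm tall (second largest of four), about 100 g, standing on a 1 mm grey mat. Origin: centre of underside, z up. Grip it by the cap (top 18 mm; the body below is 3 mm narrower). Jars start in a row, centres over 70 mm apart, with forceps and a needle (under 8 mm high) lying between some
- jar_largest: clear plastic sample jar with cream screw cap, closed upright cylinder 54 mm across, 65 mm tall (largest of four), about 150 g, standing on a 1 mm grey mat. Origin: centre of underside, z up. Grip it by the cap (top 18 mm; the body below is 3 mm narrower). Jars start in a row, centres over 70 mm apart, with forceps and a needle (under 8 mm high) lying between some
- plate1: black round stage plate, 66 mm across, 3 mm thick, number 1 of four alike in a straight row at 84 mm pitch (plate1 to plate4 along +y of the plates), fixed on a flat fixed aluminium tray, 90 by 470 mm, 6 mm thick; upper face 9 mm above the table. Origin: centre of underside, z up. The loupe may be at either end; the tray may lie nearer the robot than the jars or beyond them
- plate2: black round stage plate, 66 mm across, 3 mm thick, number 2 of four alike in a straight row at 84 mm pitch (plate1 to plate4 along +y of the plates), fixed on a flat fixed aluminium tray, 90 by 470 mm, 6 mm thick; upper face 9 mm above the table. Origin: centre of underside, z up. The loupe may be at either end; the tray may lie nearer the robot than the jars or beyond them
- plate3: black round stage plate, 66 mm across, 3 mm thick, number 3 of four alike in a straight row at 84 mm pitch (plate1 to plate4 along +y of the plates), fixed on a flat fixed aluminium tray, 90 by 470 mm, 6 mm thick; upper face 9 mm above the table. Origin: centre of underside, z up. The loupe may be at either end; the tray may lie nearer the robot than the jars or beyond them
- plate4: black round stage plate, 66 mm across, 3 mm thick, number 4 of four alike in a straight row at 84 mm pitch (plate1 to plate4 along +y of the plates), fixed on a flat fixed aluminium tray, 90 by 470 mm, 6 mm thick; upper face 9 mm above the table. Origin: centre of underside, z up. The loupe may be at either end; the tray may lie nearer the robot than the jars or beyond them
- loupe: black eye loupe with steel bands and a green lens on top, a waisted cylinder 34 mm across and 38 mm tall, 90 g, standing loose on the tray beyond the last plate at one end of the row (either end), 71 mm from that plate's centre. Origin at the centre of its underside, z up. It marks the end where the row begins; not to be moved
- dish: open shallow glass dish, 58 mm across and 14 mm tall, 60 g, standing loose on the tray at the other end of the row, 71 mm from that end's plate centre. Origin at the centre of its underside. Not to be moved
There are look-alikes about, which are no part of the job. What is shaped like the jar_small but pink or purple is not meant.

How it is judged:
By the outcome, as a careful person would: the job done as asked, in the order asked, and still so for the second after the job is handed in, with the robot touching nothing.
It also fails if it takes over 109 s, if anything falls off the work surface, if the arm or the gripper's body presses on something with over 40 N, if the wrist force passes 120 N, or if a joint passes its speed limit or range.

## Working session

There is one attempt and no reset: what is moved stays moved. The work goes in short steps, Python scripts to look and compute and a tool call to move; the robot and the scene stay as the last step left them, time stands still between calls to the robot, and variables do not carry over. Pictures are saved under pics/ and viewed, and the job is handed in when it is done.

Besides the shell and the picture viewer there is one more tool, called by a JSON object that holds its "op" and its "data". carry_out: Moves the arm, as the interface text tells. Its arguments: {"type":"object","properties":{"targets":{"type":"array"}},"required":["targets"]}

```bash
mkdir -p pics; python3 - <<'E'
from cell import read_state,camera
import cv2
s=read_state()
for k,v in s.items(): print(k,v)
for n in("side","top","wrist"):
    c=camera(n); cv2.imwrite(f"pics/{n}0.png",c["color"])
    print(n,{k:v for k,v in c.items() if k!="color"})
E
```

```text
clock 0.0
qpos [-9.94400786e-01  3.85563681e-01  6.62204760e-03 -4.97534020e-04
 -1.19397784e+00 -2.58618769e-01]
joint_velocities [ 1.36476857e-03  5.96795062e-05 -7.21606939e-04 -9.68857950e-04
 -1.18554045e-03 -1.61979936e-05]
tau [ 4.09086431e-05 -3.90664959e+01  1.87406498e+01  4.21990335e+00
  1.09643745e-02 -1.92035186e-04]
position [ 0.19512686 -0.59312976  0.22145403]
eef_rot [[-3.12280203e-01  9.49989728e-01 -7.69220410e-04]
 [ 9.49987559e-01  3.12281136e-01  2.03221192e-03]
 [ 2.17079348e-03 -9.61302676e-05 -9.99997639e-01]]
ft_force [ 0.62343051 -0.92836385  0.67909817]
ft_torque [ 0.0012739  -0.02538363 -0.01061733]
gripper_width 0.08721495275138223
side {'fx': 573.2787040750057, 'fy': 573.2787040750057, 'cx': 318.15951436168154, 'cy': 244.52934449684804, 'xyz': array([0.29384833, 0.81044688, 0.66809508]), 'attitude': array([[-0.97345499, -0.14173639,  0.17971136],
       [-0.22886981,  0.59595388, -0.76971266],
       [ 0.00199662, -0.79041114, -0.61257346]])}
top {'fx': 442.4151114002982, 'fy': 442.4151114002982, 'cx': 315.7956643370875, 'cy': 242.04036919955956, 'xyz': array([0.32973387, 0.00105461, 0.78669128]), 'attitude': array([[ 0.04458508, -0.97631439,  0.21171299],
       [-0.99900267, -0.04306009,  0.01181046],
       [-0.00241434, -0.21202841, -0.97726052]])}
wrist {'fx': 371.64829954431775, 'fy': 371.64829954431775, 'cx': 320.0024100052846, 'cy': 233.3125825332335, 'mount': array([[ 9.99999114e-01, -6.87903412e-04,  1.13978510e-03,
         3.98391581e-05],
       [ 3.63067523e-04,  9.64619843e-01,  2.63644507e-01,
        -7.27786259e-02],
       [-1.28082128e-03, -2.63643859e-01,  9.64619238e-01,
        -1.63036760e-01],
       [ 0.00000000e+00,  0.00000000e+00,  0.00000000e+00,
         1.00000000e+00]])}
```

View pics/top0.png

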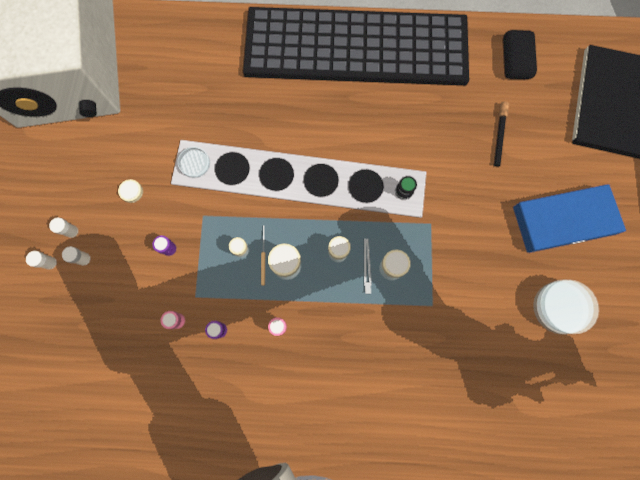

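View pics/side0.png

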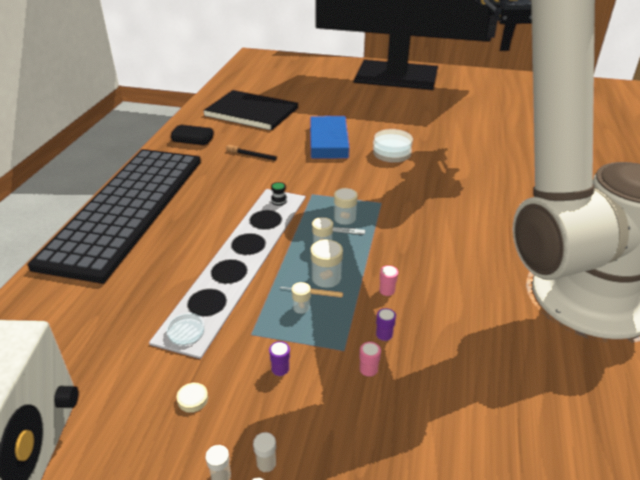

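View pics/wrist0.png

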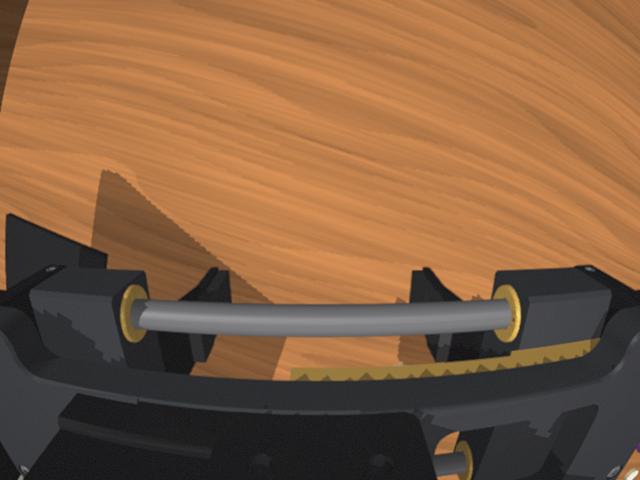

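Top view: jars on the mat at (238,246), (284,260), (339,248) and (396,263). Plates are at (366,186), (321,180), (276,174) and (232,168). The loupe is at the right end (406,187) and the dish at the left (193,163). I'll measure these in an enlarged crop.

```bash
cat > h.py <<'E'
import numpy as np,cv2
from cell import read_state,camera
def proj(c,P):
    P=np.atleast_2d(P); q=(P-c["xyz"])@c["attitude"]
    return np.c_[c["fx"]*q[:,0]/q[:,2]+c["cx"],c["fy"]*q[:,1]/q[:,2]+c["cy"]]
def ray(c,u,v,z):
    d=c["attitude"]@np.array([(u-c["cx"])/c["fx"],(v-c["cy"])/c["fy"],1.])
    return c["xyz"]+d*(z-c["xyz"][2])/d[2]
def circ(x,y,z,r,n=60):
    t=np.linspace(0,2*np.pi,n); return np.c_[x+r*np.cos(t),y+r*np.sin(t),z+0*t]
def shot(n,name,x0,y0,x1,y1,k,over=[]):
    c=camera(n); im=cv2.resize(c["color"][y0:y1,x0:x1],None,fx=k,fy=k,interpolation=cv2.INTER_CUBIC)
    for P,col in over:
        p=((proj(c,P)-[x0,y0]+.5)*k).astype(np.int32); cv2.polylines(im,[p],False,col,1)
    cv2.imwrite("pics/"+name,im); return c
E
python3 - <<'E'
from h import *
c=shot("top","crop1.png",170,130,440,310,2.9)
cv2.imwrite("pics/s1.png",cv2.resize(camera("side")["color"][170:360,140:400],None,fx=3,fy=3,interpolation=cv2.INTER_CUBIC))
for px in [(366,186),(321,180),(276,174),(232,168)]: print(ray(c,*px,.009).round(4))
for px,z in [((238,246),.045),((284,260),.066),((339,248),.052),((396,263),.059)]: print(ray(c,*px,z).round(4))
E
```

```text
[ 0.6082 -0.0776  0.009 ]
[0.6163 0.0061 0.009 ]
[0.6244 0.0902 0.009 ]
[0.6327 0.1731 0.009 ]
[0.4776 0.1428 0.045 ]
[0.4532 0.0609 0.066 ]
[ 0.4803 -0.0298  0.052 ]
[ 0.4576 -0.1252  0.059 ]
```

View pics/crop1.png

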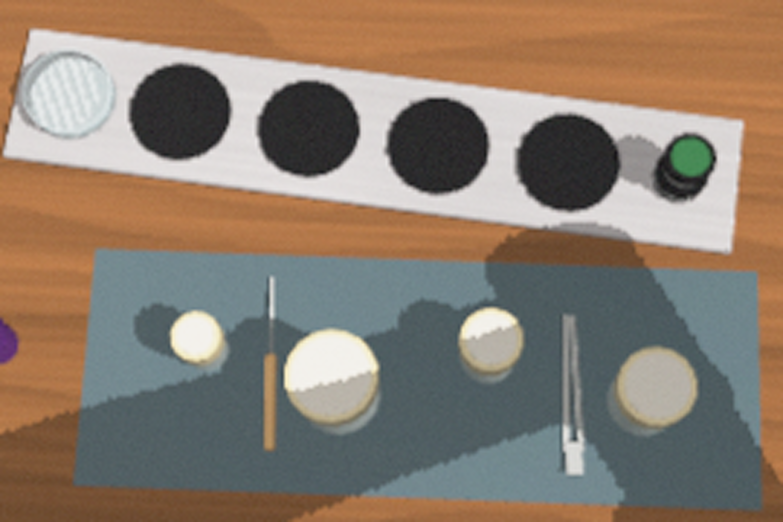

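View pics/s1.png

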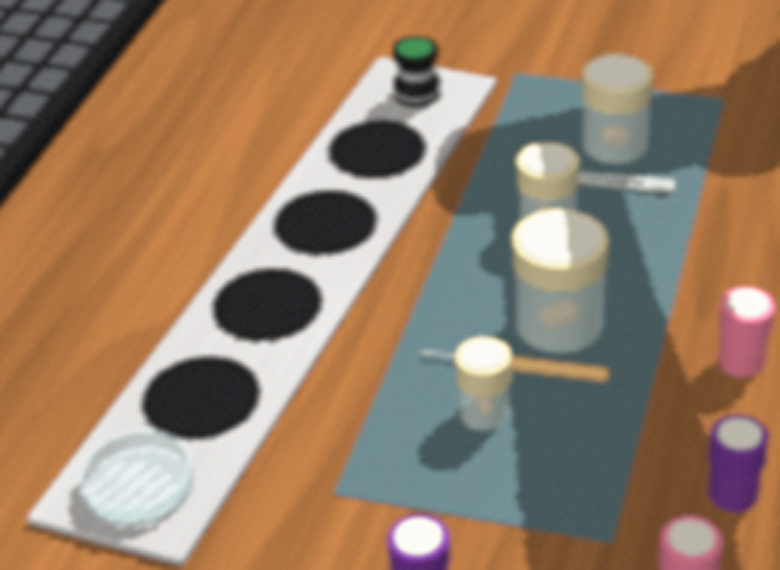

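```bash
python3 - <<'E'
from h import *
for n,box in(("top",(200,140,440,215)),("side",(180,200,300,320))):
    c=camera(n); g=c["color"].max(2); x0,y0,x1,y1=box
    m=(g[y0:y1,x0:x1]<75).astype(np.uint8)
    k,l,st,ce=cv2.connectedComponentsWithStats(m)
    for i in range(1,k):
        if st[i,4]>300: print(n,st[i],ray(c,*(ce[i]+[x0,y0]),.009).round(4))
J=dict(small=(.4776,.1428,.045,.015),largest=(.4532,.0609,.066,.027),medium=(.4803,-.0298,.052,.019),large=(.4576,-.1252,.059,.023))
# refine: centroid of cap top (cream) by local: use crop measurements
px=dict(small=(196,336),largest=(331,376),medium=(491,340),large=(657,387))
c=camera("top"); over=[]
for k,(u,v) in px.items():
    z,r=J[k][2:]; p=ray(c,170+u/2.9-.5,130+v/2.9-.5,z); print(k,p.round(4)); over+=[(circ(p[0],p[1],z,r),(0,0,255)),(circ(p[0],p[1],z-.018,r),(255,0,0)),(circ(p[0],p[1],.001,r-.0015),(0,255,0))]
shot("top","o1.png",170,210,440,310,2.9,over)
shot("side","o2.png",240,180,400,320,5,over)
E
```

```text
top [ 15  13  34  32 853] [0.6325 0.1737 0.009 ]
top [ 60  18  34  32 855] [0.6248 0.0901 0.009 ]
top [104  24  34  32 866] [0.6169 0.0069 0.009 ]
top [149  30  35  32 877] [ 0.6091 -0.0767  0.009 ]
side [ 71  10  30  19 430] [ 0.6083 -0.0732  0.009 ]
side [ 52  34  33  20 507] [0.6162 0.0103 0.009 ]
side [ 32  60  34  23 613] [0.6239 0.0938 0.009 ]
side [  8  90  38  26 753] [0.6318 0.1773 0.009 ]
small [0.4787 0.1445 0.045 ]
largest [0.4546 0.0616 0.066 ]
medium [ 0.4825 -0.0294  0.052 ]
large [ 0.4577 -0.1253  0.059 ]
```

View pics/o1.png

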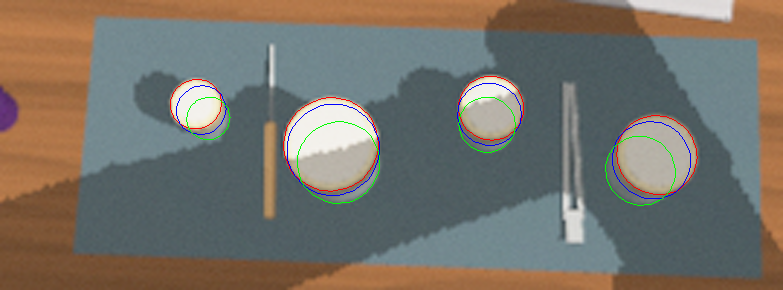

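View pics/o2.png

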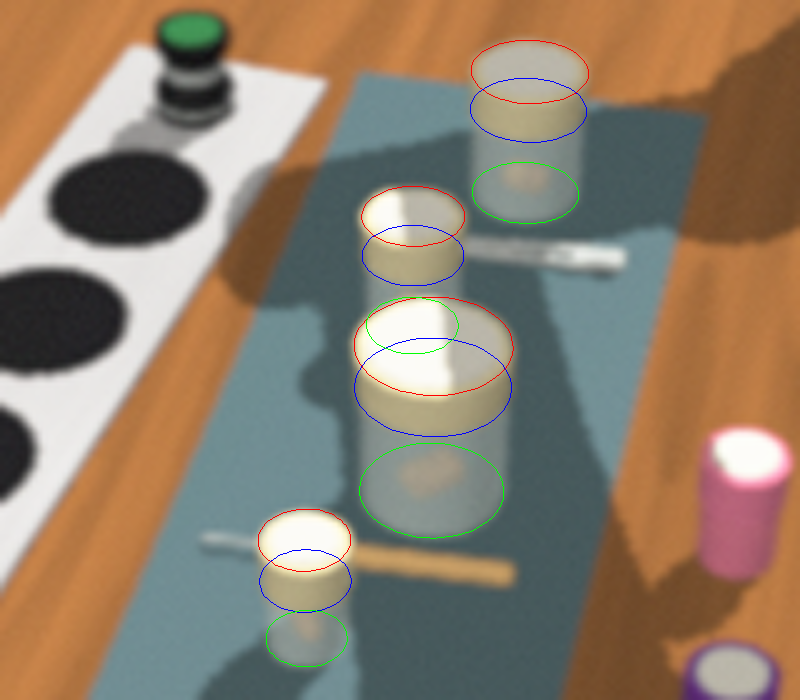

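Sizes confirmed in both views: from left to right in the top view, small, largest, medium, large. The pink and purple look-alikes are off the mat. Next I turn the jaws along world x.

{"op": "carry_out", "data": {"targets": [[0,0,0,-0.0195,1],[0,0,0,-0.0195,1],[0,0,0,-0.0195,1],[0,0,0,-0.0195,1],[0,0,0,-0.0195,1],[0,0,0,-0.0195,1],[0,0,0,-0.0195,1],[0,0,0,-0.0195,1],[0,0,0,-0.0195,1],[0,0,0,-0.0195,1],[0,0,0,-0.0044,1],[0,0,0,0,1]]}}

```text
clock: 1.5
position: [0.1953, -0.5937, 0.2226]
eef_rot: [[-1.0, -0.0, 0.0], [-0.0, 1.0, -0.0], [-0.0, -0.0, -1.0]]
ft_force: [0.1, -0.2, -0.7]
gripper_width: 0.0872
```

{"op": "carry_out", "data": {"targets": [[-0.156,0.279,0,0,1],[-0.156,0.279,0,0,1],[-0.156,0.279,0,0,1],[-0.156,0.279,0,0,1],[-0.156,0.279,0,0,1],[-0.156,0.279,0,0,1],[-0.156,0.279,0,0,1],[-0.156,0.279,0,0,1],[-0.156,0.279,0,0,1],[-0.156,0.279,0,0,1],[-0.156,0.279,0,0,1],[-0.156,0.279,0,0,1]]}}

```text
clock: 2.5
position: [0.4206, -0.1902, 0.223]
eef_rot: [[-1.0, 0.001, 0.001], [0.001, 1.0, -0.0], [-0.001, -0.0, -1.0]]
ft_force: [0.9, -0.4, -0.3]
gripper_width: 0.0871
```

{"op": "carry_out", "data": {"targets": [[-0.156,0.279,0,0,1],[-0.156,0.279,0,0,1],[0,0,0,0,1],[0,0,0,0,1],[0,0,0,0,1]]}}

```text
clock: 2.92
position: [0.4572, -0.1249, 0.2225]
eef_rot: [[-1.0, 0.0, -0.0], [0.0, 1.0, -0.0], [0.0, -0.0, -1.0]]
ft_force: [1.1, -0.2, -0.3]
gripper_width: 0.087
```

```bash
cat >> h.py <<'E'
def wproj(c,s,P):
    P=np.atleast_2d(P); R=np.array(s["eef_rot"]); t=(P-s["position"])@R
    M=c["mount"]; q=(t-M[:3,3])@M[:3,:3]
    rho=np.hypot(q[:,0],q[:,1]); th=np.arctan2(rho,q[:,2]); k=c["fx"]*th/np.maximum(rho,1e-9)
    return np.c_[k*q[:,0]+c["cx"],k*q[:,1]+c["cy"]]
def wray(c,s,u,v,z):
    a=np.array([u-c["cx"],v-c["cy"]]); r=np.hypot(*a); th=r/c["fx"]
    d=np.r_[a/max(r,1e-9)*np.sin(th),np.cos(th)]
    M=c["mount"];R=np.array(s["eef_rot"]); d=R@M[:3,:3]@d; o=R@M[:3,3]+s["position"]
    return o+d*(z-o[2])/d[2]
def wshot(name,over=[],k=1.25):
    s=read_state(); c=camera("wrist"); im=cv2.resize(c["color"],None,fx=k,fy=k)
    for P,col in over: cv2.polylines(im,[((wproj(c,s,P)+.5)*k).astype(np.int32)],False,col,1)
    cv2.imwrite("pics/"+name,im); return c,s
JAR=dict(small=(.4787,.1445,.045,.015),largest=(.4546,.0616,.066,.027),medium=(.4825,-.0294,.052,.019),large=(.4577,-.1253,.059,.023))
PL=[(.6091,-.0767),(.6169,.0069),(.6248,.0901),(.6325,.1737)]
def allover():
    return [(circ(a,b,z,r),(0,0,255)) for a,b,z,r in JAR.values()]+[(circ(a,b,.009,.033),(0,255,0)) for a,b in PL]
E
python3 - <<'E'
from h import *
c,s=wshot("w1.png",allover()); print(s["position"],s["clock"])
E
```

```text
[ 0.4572198  -0.12488631  0.22248639] 2.9167
```

View pics/w1.png

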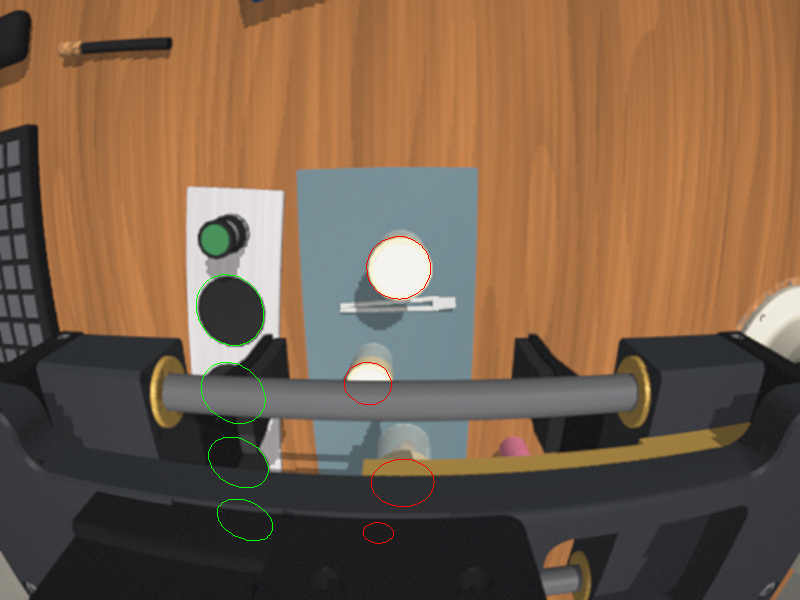

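Wrist view agrees with the top-camera positions: the large jar at (399,268) and plate 1 at (231,311) both fit the overlays. One enlarged check before the grasp.

```bash
python3 - <<'E'
from h import *
c,s=wshot("w2.png",allover(),6)
im=cv2.imread("pics/w2.png")[1080:1560,900:1700]; cv2.imwrite("pics/w2.png",im)
E
```

```text
(no output)
```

View pics/w2.png

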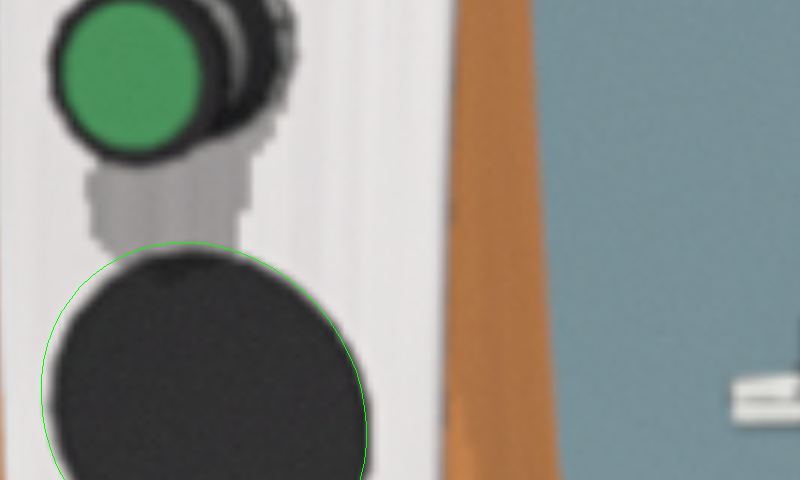

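```bash
python3 - <<'E'
from h import *
a,b,z,r=JAR["large"]; a2,b2,z2,r2=JAR["medium"]
ov=[(circ(a,b,z,r),(0,0,255)),(circ(a-.001,b+.0015,z,r),(0,160,0)),(circ(a2,b2,z2,r2),(0,0,255)),(circ(a2-.001,b2+.0015,z2,r2),(0,160,0))]
c,s=wshot("w3.png",ov,6)
im=cv2.imread("pics/w3.png")[1080:1580,1600:2200]; cv2.imwrite("pics/w3.png",im)
im=cv2.imread("pics/w3.png")
E
```

```text
(no output)
```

View pics/w3.png

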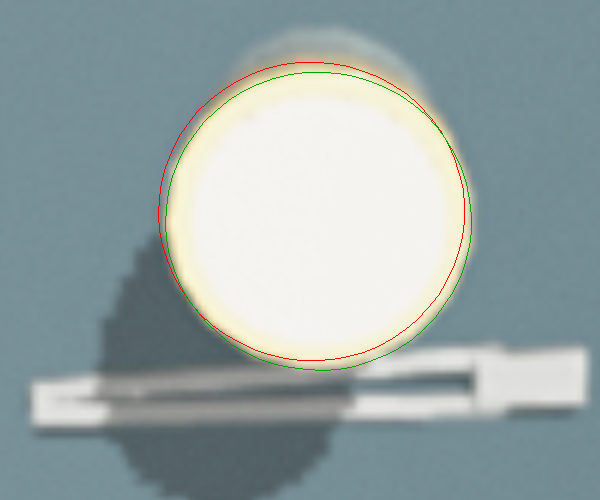

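{"op": "carry_out", "data": {"targets": [[0.004,0.003,0.3,0,1],[0,0,0.3,0,1],[0,0,0.3,0,1],[0,0,0.3,0,1],[0,0,0.2,0,1],[0,0,0.12,0,1],[0,0,0.076,0,1],[0,0,0,0,1],[0,0,0,0,1]]}}

```text
clock: 3.82
position: [0.4572, -0.1253, 0.0314]
eef_rot: [[-1.0, 0.001, 0.0], [0.001, 1.0, -0.0], [-0.0, -0.0, -1.0]]
ft_force: [0.5, 0.7, -0.1]
gripper_width: 0.087
```

{"op": "carry_out", "data": {"targets": [[0,0,0,0,-1],[0,0,0,0,-1],[0,0,0,0,-1],[0,0,0,0,-1],[0,0,0,0,-1],[0,0,0,0,-1]]}}

```text
clock: 4.32
position: [0.4571, -0.1246, 0.0313]
eef_rot: [[-1.0, -0.0, 0.001], [-0.0, 1.0, 0.0], [-0.001, 0.0, -1.0]]
ft_force: [0.3, 0.2, 0.1]
gripper_width: 0.0555
```

{"op": "carry_out", "data": {"targets": [[0,0,0,0,-1],[0,0,0,0,-1],[0,0,0,0,-1],[0,0,0,0,-1],[0,0,0,0,-1],[0,0,0,0,-1]]}}

```text
clock: 4.82
position: [0.4571, -0.1246, 0.0311]
eef_rot: [[-1.0, 0.0, 0.0], [0.0, 1.0, -0.0], [-0.0, -0.0, -1.0]]
ft_force: [0.0, 0.7, 2.1]
gripper_width: 0.045
```

{"op": "carry_out", "data": {"targets": [[0,0,-0.05,0,-1],[0,0,-0.1,0,-1],[0,0,-0.2,0,-1],[0,0,-0.25,0,-1],[0,0,-0.15,0,-1],[0,0,-0.083,0,-1],[0,0,0,0,-1]]}}

```text
clock: 5.4
position: [0.4584, -0.1247, 0.1336]
eef_rot: [[-1.0, -0.0, 0.006], [-0.0, 1.0, 0.0], [-0.006, 0.0, -1.0]]
ft_force: [0.8, 0.1, -0.4]
gripper_width: 0.0452
```

{"op": "carry_out", "data": {"targets": [[-0.07,0.09,0,0,-1],[-0.13,0.17,0,0,-1],[-0.18,0.23,0,0,-1],[-0.18,0.23,0,0,-1],[-0.18,0.23,0,0,-1],[-0.18,0.23,0,0,-1],[-0.17,0.23,0,0,-1],[-0.15,0.2,0,0,-1],[-0.1,0.13,0,0,-1],[-0.05,0.063,0,0,-1],[0,0,0,0,-1],[0,0,0,0,-1]]}}

```text
clock: 6.4
position: [0.6227, 0.0916, 0.1294]
eef_rot: [[-1.0, 0.0, -0.003], [0.0, 1.0, -0.001], [0.003, -0.001, -1.0]]
ft_force: [-0.3, 0.1, -1.2]
gripper_width: 0.0455
```

```bash
sed -i 's/^PL=.*/PL=[(.6082,-.0750),(.616,.0086),(.6239,.0918),(.6316,.1754)]/' h.py; python3 - <<'E'
from h import *
c,s=wshot("w4.png",allover()); print(s["position"],s["ft_force"],s["gripper_width"])
E
```

```text
[0.62271129 0.09155875 0.12944537] [-0.34497533  0.07242384 -1.17056455] 0.04550456755968204
```

View pics/w4.png

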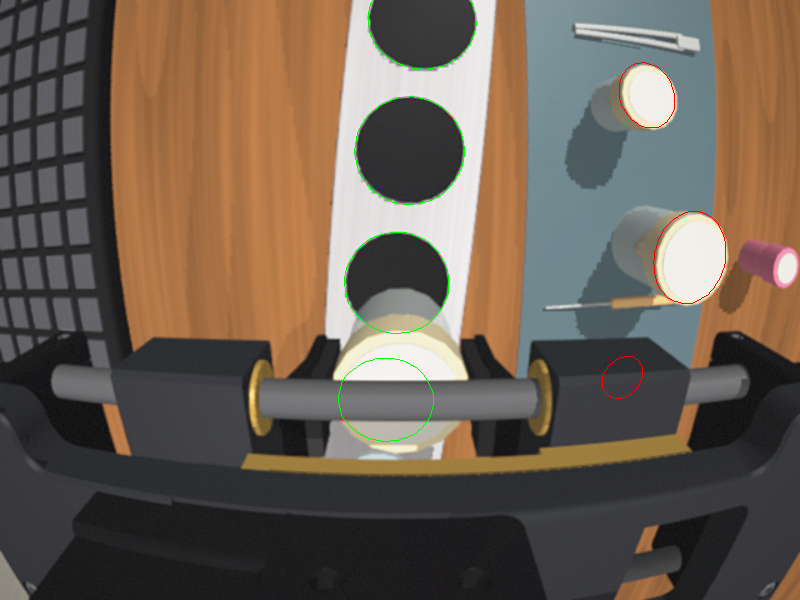

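Plates 1–3 at (423,15), (410,150) and (397,283) sit right on the refined overlays, and the jar hangs upright in the jaws.

{"op": "carry_out", "data": {"targets": [[0,0,0,0,-1],[0,0,0,0,-1],[0,0,0,0,-1]]}}

```text
clock: 6.7
position: [0.6234, 0.0908, 0.1314]
eef_rot: [[-1.0, 0.001, 0.0], [0.001, 1.0, 0.0], [-0.0, 0.0, -1.0]]
ft_force: [0.3, 0.1, -0.0]
gripper_width: 0.0453
```

{"op": "carry_out", "data": {"targets": [[-0.004,0.006,0.1,0,-1],[0,0,0.2,0,-1],[0,0,0.2,0,-1],[0,0,0.12,0,-1],[0,0,0.06,0,-1],[0,0,0.03,0,-1],[0,0,0.02,0,-1],[0,0,0.015,0,-1],[0,0,0.01,0,-1],[0,0,0.005,0,-1],[0,0,0,0,-1],[0,0,0,0,-1]]}}

```text
clock: 7.7
position: [0.6246, 0.0925, 0.0404]
eef_rot: [[-1.0, 0.0, 0.001], [0.0, 1.0, 0.0], [-0.001, 0.0, -1.0]]
ft_force: [-0.9, 0.3, -1.7]
gripper_width: 0.0451
```

```bash
python3 - <<'E'
from h import *
s=read_state();print(s["position"],s["ft_force"])
ov=allover()+[(circ(.6239,.0918,.067,.023),(255,0,0)),(circ(.6239,.0918,.009,.0215),(255,255,0))]
shot("side","s2.png",170,200,330,320,5,ov)
E
```

```text
[0.62455476 0.09254465 0.04036442] [-0.89674776  0.29094811 -1.65361079]
```

View pics/s2.png

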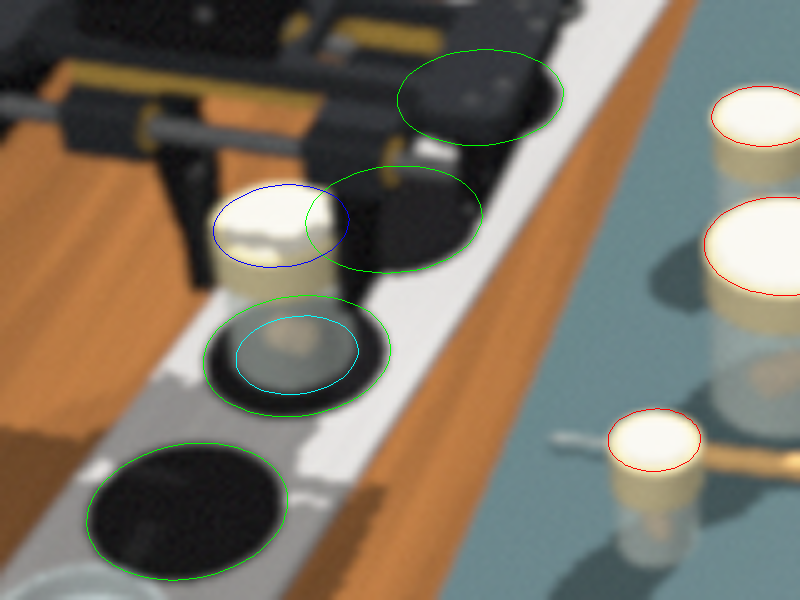

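Side view: the jar base is over plate 3 about 1 mm off toward +x, hovering about a millimetre. I'll nudge it, lower and release.

{"op": "carry_out", "data": {"targets": [[0.007,0,0,0,-1],[0,0,0.004,0,-1],[0,0,0.004,0,-1],[0,0,0,0,-1],[0,0,0,0,-1],[0,0,0,0,-1]]}}

```text
clock: 8.25
position: [0.6235, 0.0924, 0.0392]
eef_rot: [[-1.0, 0.0, 0.0], [0.0, 1.0, -0.0], [-0.0, -0.0, -1.0]]
ft_force: [-0.4, 0.3, 2.1]
gripper_width: 0.0452
```

Contact made (+2 N). Releasing.

{"op": "carry_out", "data": {"targets": [[0,0,0,0,0.2],[0,0,0,0,0.4],[0,0,0,0,0.6],[0,0,0,0,0.6],[0,0,0,0,0.6],[0,0,0,0,0.6],[0,0,0,0,0.6]]}}

```text
clock: 8.83
position: [0.6235, 0.0924, 0.0388]
eef_rot: [[-1.0, 0.0, -0.0], [0.0, 1.0, -0.0], [0.0, -0.0, -1.0]]
ft_force: [0.3, -0.3, 0.7]
gripper_width: 0.0693
```

{"op": "carry_out", "data": {"targets": [[0,0,-0.05,0,0.8],[0,0,-0.15,0,1],[0,0,-0.25,0,1],[0,0,-0.25,0,1],[0,0,-0.15,0,1],[0,0,-0.08,0,1],[0,0,0,0,1],[0,0,0,0,1],[0,0,0,0,1]]}}

```text
clock: 9.58
position: [0.6223, 0.0922, 0.1486]
eef_rot: [[-1.0, 0.001, -0.003], [0.001, 1.0, -0.001], [0.003, -0.001, -1.0]]
ft_force: [-0.2, -0.8, -0.1]
gripper_width: 0.0866
```

```bash
python3 - <<'E'
from h import *
s=read_state();print(s["position"],s["ft_force"])
ov=allover()+[(circ(.6239,.0918,.067,.023),(255,0,0)),(circ(.6239,.0918,.009,.0215),(255,255,0))]
c,s=wshot("w5.png",ov)
shot("side","s3.png",170,200,330,320,5,ov)
E
```

```text
[0.62232287 0.0921644  0.14863733] [-0.16702414 -0.81695234 -0.08290212]
```

View pics/s3.png

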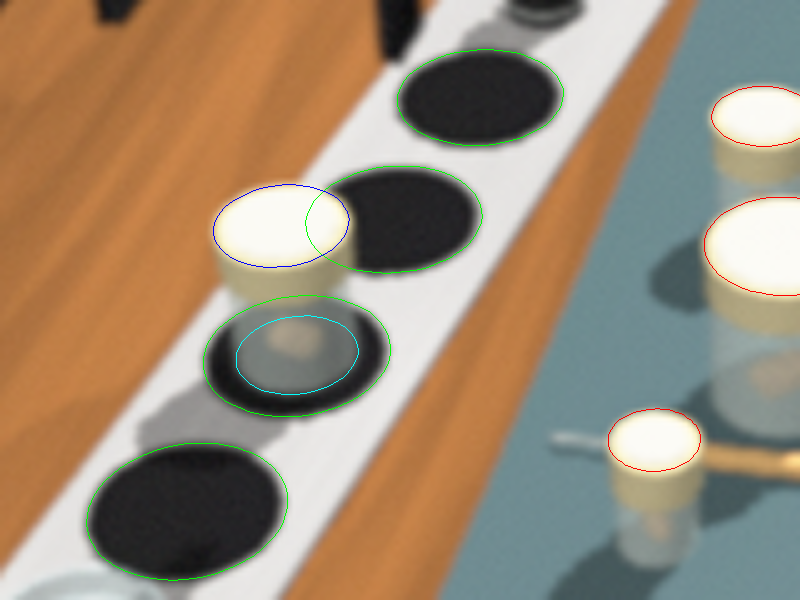

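View pics/w5.png

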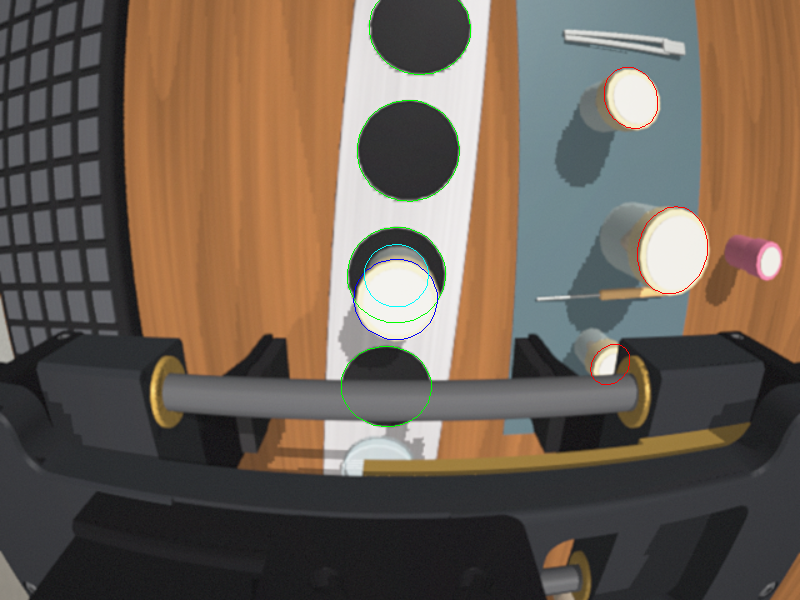

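Large jar stands on plate 3 within about 0.5 mm in both views. Next, the largest.

{"op": "carry_out", "data": {"targets": [[0.08,-0.01,-0.12,0,1],[0.16,-0.03,-0.12,0,1],[0.22,-0.04,-0.12,0,1],[0.24,-0.04,-0.12,0,1],[0.24,-0.04,-0.12,0,1],[0.22,-0.04,0,0,1],[0.16,-0.03,0,0,1],[0.09,-0.02,0,0,1],[0,0,0,0,1],[0,0,0,0,1],[0,0,0,0,1],[0,0,0,0,1]]}}

```text
clock: 10.68
position: [0.4553, 0.0628, 0.2219]
eef_rot: [[-1.0, 0.0, -0.001], [0.0, 1.0, -0.001], [0.001, -0.001, -1.0]]
ft_force: [0.4, 0.3, 0.4]
gripper_width: 0.0867
```

```bash
cat >> h.py <<'E'
def wcap(name,k,d=(-.001,.001),s6=5):
    a,b,z,r=JAR[k]; a+=d[0];b+=d[1]
    c,s=wshot(name,[(circ(a,b,z,r),(0,0,255))],s6)
    p=(wproj(c,s,[a,b,z])[0]*s6).astype(int); im=cv2.imread("pics/"+name)
    cv2.imwrite("pics/"+name,im[max(0,p[1]-250):p[1]+250,max(0,p[0]-300):p[0]+300]); print(s["position"],s["clock"],p/s6)
E
python3 -c "
from h import *
wcap('w6.png','largest')"
```

```text
[0.45529459 0.06275469 0.22194475] 10.6833 [320.8 216.2]
```

View pics/w6.png

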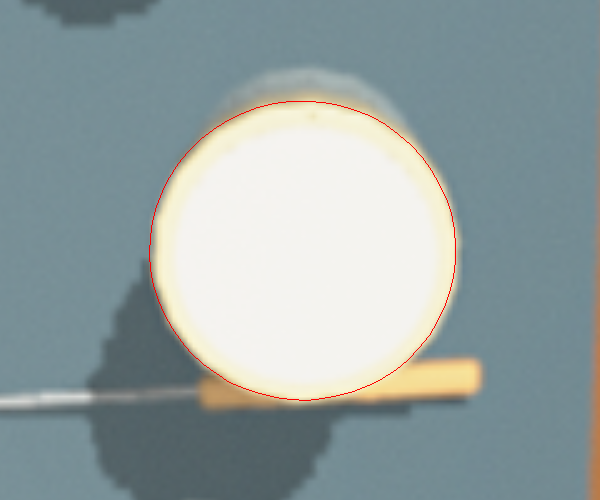

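{"op": "carry_out", "data": {"targets": [[0.015,-0.003,0.1,0,1],[0,0,0.3,0,1],[0,0,0.3,0,1],[0,0,0.3,0,1],[0,0,0.25,0,1],[0,0,0.15,0,1],[0,0,0.08,0,1],[0,0,0.05,0,1],[0,0,0,0,1],[0,0,0,0,1],[0,0,0,0,1]]}}

```text
clock: 11.65
position: [0.4533, 0.0625, 0.0395]
eef_rot: [[-1.0, -0.0, 0.002], [-0.0, 1.0, 0.001], [-0.002, 0.001, -1.0]]
ft_force: [0.6, 0.7, -1.1]
gripper_width: 0.0871
```

{"op": "carry_out", "data": {"targets": [[0,0,0,0,-1],[0,0,0,0,-1],[0,0,0,0,-1],[0,0,0,0,-1],[0,0,0,0,-1],[0,0,0,0,-1],[0,0,0,0,-1],[0,0,0,0,-1],[0,0,0,0,-1],[0,0,0,0,-1]]}}

```text
clock: 12.48
position: [0.4529, 0.0623, 0.0391]
eef_rot: [[-1.0, -0.0, 0.001], [-0.0, 1.0, 0.0], [-0.001, 0.0, -1.0]]
ft_force: [1.3, 0.5, 1.6]
gripper_width: 0.0536
```

{"op": "carry_out", "data": {"targets": [[0,0,-0.05,0,-1],[0,0,-0.1,0,-1],[0,0,-0.2,0,-1],[0,0,-0.2,0,-1],[0,0,-0.13,0,-1],[0,0,-0.07,0,-1],[0,0,0,0,-1]]}}

```text
clock: 13.07
position: [0.4529, 0.0624, 0.1303]
eef_rot: [[-1.0, 0.0, 0.003], [0.0, 1.0, 0.002], [-0.003, 0.002, -1.0]]
ft_force: [-0.1, 0.2, -2.5]
gripper_width: 0.0529
```

{"op": "carry_out", "data": {"targets": [[-0.07,0.044,0,0,-1],[-0.13,0.082,0,0,-1],[-0.18,0.114,0,0,-1],[-0.2,0.127,0,0,-1],[-0.2,0.127,0,0,-1],[-0.2,0.127,0,0,-1],[-0.19,0.12,0,0,-1],[-0.16,0.1,0,0,-1],[-0.1,0.064,0,0,-1],[-0.058,0.038,0,0,-1],[0,0,0,0,-1],[0,0,0,0,-1]]}}

```text
clock: 14.07
position: [0.6301, 0.1749, 0.1269]
eef_rot: [[-1.0, 0.0, -0.003], [0.0, 1.0, -0.001], [0.003, -0.001, -1.0]]
ft_force: [-0.0, -0.3, -0.9]
gripper_width: 0.0532
```

{"op": "carry_out", "data": {"targets": [[0,0,0,0,-1],[0,0,0,0,-1],[0,0,0,0,-1],[0,0,0,0,-1]]}}

```text
clock: 14.4
position: [0.6307, 0.1749, 0.1293]
eef_rot: [[-1.0, 0.0, 0.0], [0.0, 1.0, 0.0], [-0.0, 0.0, -1.0]]
ft_force: [0.2, -1.2, -1.5]
gripper_width: 0.0534
```

{"op": "carry_out", "data": {"targets": [[-0.005,0.003,0.1,0,-1],[0,0,0.2,0,-1],[0,0,0.16,0,-1],[0,0,0.1,0,-1],[0,0,0.05,0,-1],[0,0,0.03,0,-1],[0,0,0.02,0,-1],[0,0,0.01,0,-1],[0,0,0,0,-1],[0,0,0,0,-1],[0,0,0,0,-1],[0,0,0,0,-1]]}}

```text
clock: 15.4
position: [0.6319, 0.1758, 0.0491]
eef_rot: [[-1.0, 0.0, 0.001], [0.0, 1.0, 0.001], [-0.001, 0.001, -1.0]]
ft_force: [-0.5, -0.7, -1.3]
gripper_width: 0.0531
```

{"op": "carry_out", "data": {"targets": [[0.002,-0.002,0.004,0,-1],[0,0,0.004,0,-1],[0,0,0.004,0,-1],[0,0,0,0,-1],[0,0,0,0,-1],[0,0,0,0,-1]]}}

```text
clock: 15.9
position: [0.6314, 0.1753, 0.0471]
eef_rot: [[-1.0, 0.0, 0.0], [0.0, 1.0, -0.0], [-0.0, -0.0, -1.0]]
ft_force: [-0.6, 0.4, 0.4]
gripper_width: 0.0529
```

{"op": "carry_out", "data": {"targets": [[0,0,0.003,0,-1],[0,0,0,0,-1],[0,0,0,0,-1]]}}

```text
clock: 16.15
position: [0.6314, 0.1753, 0.0471]
eef_rot: [[-1.0, -0.0, 0.0], [-0.0, 1.0, -0.0], [-0.0, -0.0, -1.0]]
ft_force: [-1.5, 0.2, 3.2]
gripper_width: 0.0533
```

{"op": "carry_out", "data": {"targets": [[0,0,0,0,0.35],[0,0,0,0,0.5],[0,0,0,0,0.7],[0,0,0,0,0.8],[0,0,0,0,0.8],[0,0,0,0,0.8],[0,0,0,0,0.8],[0,0,0,0,0.8]]}}

```text
clock: 16.82
position: [0.6314, 0.1753, 0.0465]
eef_rot: [[-1.0, 0.0, -0.0], [0.0, 1.0, -0.0], [0.0, -0.0, -1.0]]
ft_force: [-0.7, 0.3, -0.6]
gripper_width: 0.0781
```

{"op": "carry_out", "data": {"targets": [[0,0,-0.05,0,1],[0,0,-0.15,0,1],[0,0,-0.25,0,1],[0,0,-0.25,0,1],[0,0,-0.15,0,1],[0,0,-0.08,0,1],[0,0,0,0,1],[0,0,0,0,1],[0,0,0,0,1]]}}

```text
clock: 17.57
position: [0.6303, 0.175, 0.1563]
eef_rot: [[-1.0, 0.001, -0.003], [0.001, 1.0, -0.001], [0.003, -0.001, -1.0]]
ft_force: [0.4, 0.2, -1.3]
gripper_width: 0.0871
```

```bash
python3 - <<'E'
from h import *
s=read_state();print(s["position"],s["ft_force"])
ov=allover()+[(circ(.6239,.0918,.067,.023),(255,0,0)),(circ(*PL[3],.074,.027),(255,0,0)),(circ(*PL[3],.009,.0255),(255,255,0))]
shot("side","s4.png",170,200,330,320,5,ov)
E
```

```text
[0.63026379 0.17498552 0.15634003] [ 0.43265775  0.17994364 -1.32854011]
```

View pics/s4.png

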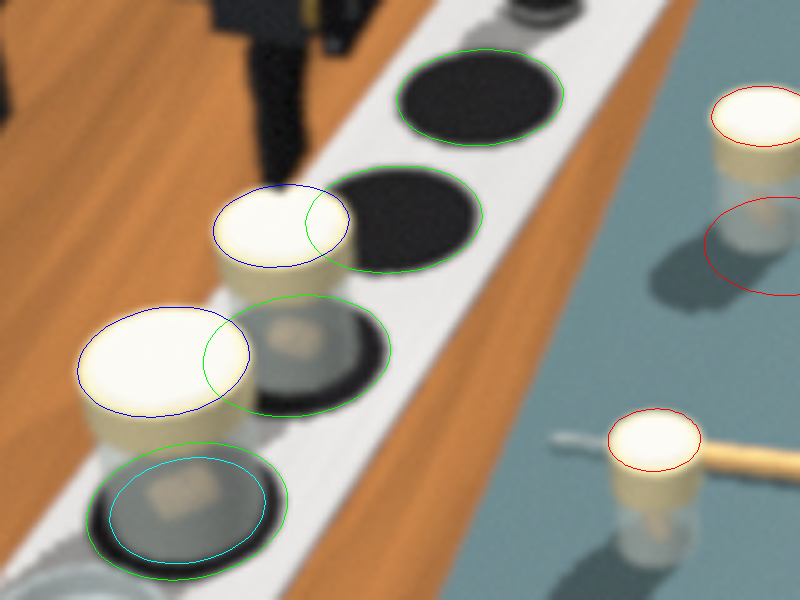

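Largest stands centred on plate 4. Next, medium.

{"op": "carry_out", "data": {"targets": [[0.06,-0.08,-0.12,0,1],[0.11,-0.15,-0.12,0,1],[0.16,-0.22,-0.1,0,1],[0.18,-0.25,-0.1,0,1],[0.18,-0.25,-0.1,0,1],[0.18,-0.25,0,0,1],[0.17,-0.23,0,0,1],[0.12,-0.16,0,0,1],[0.087,-0.107,0,0,1],[0,0,0,0,1],[0,0,0,0,1],[0,0,0,0,1]]}}

```text
clock: 18.62
position: [0.4824, -0.0278, 0.2226]
eef_rot: [[-1.0, -0.0, -0.0], [-0.0, 1.0, -0.0], [0.0, -0.0, -1.0]]
ft_force: [-0.3, 0.1, -0.1]
gripper_width: 0.0873
```

```bash
python3 -c "
from h import *
wcap('w7.png','medium')"
```

```text
[ 0.48239424 -0.0277902   0.22263855] 18.6167 [320.  212.2]
```

View pics/w7.png

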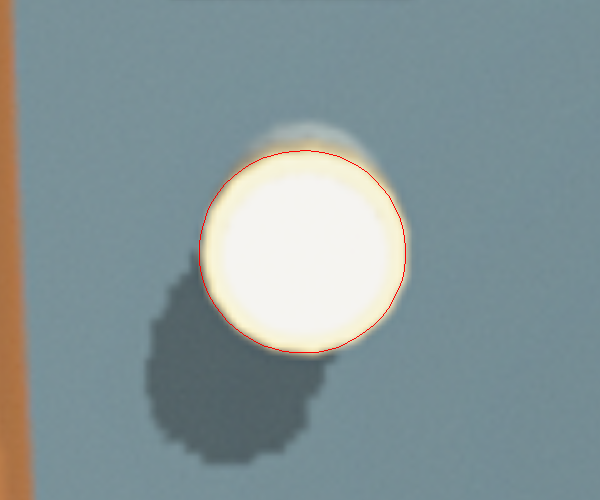

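{"op": "carry_out", "data": {"targets": [[0.011,-0.005,0.12,0,1],[0,0,0.3,0,1],[0,0,0.3,0,1],[0,0,0.3,0,1],[0,0,0.3,0,1],[0,0,0.18,0,1],[0,0,0.1,0,1],[0,0,0.055,0,1],[0,0,0,0,1],[0,0,0,0,1],[0,0,0,0,1]]}}

```text
clock: 19.58
position: [0.4816, -0.0283, 0.0253]
eef_rot: [[-1.0, -0.001, 0.002], [-0.001, 1.0, 0.0], [-0.002, 0.0, -1.0]]
ft_force: [0.7, -0.1, -0.4]
gripper_width: 0.0872
```

{"op": "carry_out", "data": {"targets": [[0,0,0,0,-1],[0,0,0,0,-1],[0,0,0,0,-1],[0,0,0,0,-1],[0,0,0,0,-1],[0,0,0,0,-1],[0,0,0,0,-1],[0,0,0,0,-1],[0,0,0,0,-1],[0,0,0,0,-1],[0,0,0,0,-1],[0,0,0,0,-1]]}}

```text
clock: 20.58
position: [0.4806, -0.0288, 0.0245]
eef_rot: [[-1.0, 0.0, 0.0], [0.0, 1.0, 0.0], [-0.0, 0.0, -1.0]]
ft_force: [0.8, 0.3, 0.4]
gripper_width: 0.0369
```

{"op": "carry_out", "data": {"targets": [[0,0,0,0,-1],[0,0,0,0,-1]]}}

```text
clock: 20.75
position: [0.4805, -0.0289, 0.0244]
eef_rot: [[-1.0, 0.0, 0.0], [0.0, 1.0, 0.0], [-0.0, 0.0, -1.0]]
ft_force: [1.3, 0.6, 0.3]
gripper_width: 0.0374
```

{"op": "carry_out", "data": {"targets": [[0,0,-0.05,0,-1],[0,0,-0.1,0,-1],[0,0,-0.2,0,-1],[0,0,-0.25,0,-1],[0,0,-0.15,0,-1],[0,0,-0.08,0,-1],[0,0,0,0,-1]]}}

```text
clock: 21.33
position: [0.4815, -0.0286, 0.1262]
eef_rot: [[-1.0, -0.0, 0.005], [-0.0, 1.0, 0.001], [-0.005, 0.001, -1.0]]
ft_force: [-0.3, 0.3, -0.7]
gripper_width: 0.0369
```

{"op": "carry_out", "data": {"targets": [[-0.07,0.02,0,0,-1],[-0.14,0.04,0,0,-1],[-0.19,0.05,0,0,-1],[-0.2,0.055,0,0,-1],[-0.2,0.055,0,0,-1],[-0.16,0.045,0,0,-1],[-0.11,0.03,0,0,-1],[-0.058,0.015,0,0,-1],[0,0,0,0,-1],[0,0,0,0,-1],[0,0,0,0,-1],[0,0,0,0,-1]]}}

```text
clock: 22.33
position: [0.6148, 0.008, 0.1239]
eef_rot: [[-1.0, 0.0, -0.001], [0.0, 1.0, -0.0], [0.001, -0.0, -1.0]]
ft_force: [1.0, 0.2, -0.8]
gripper_width: 0.0368
```

{"op": "carry_out", "data": {"targets": [[0,0,0,0,-1],[0,0,0,0,-1]]}}

```text
clock: 22.5
position: [0.6154, 0.0082, 0.1244]
eef_rot: [[-1.0, 0.0, 0.0], [0.0, 1.0, 0.0], [-0.0, 0.0, -1.0]]
ft_force: [0.1, -0.8, -0.5]
gripper_width: 0.0371
```

{"op": "carry_out", "data": {"targets": [[-0.004,0.002,0.1,0,-1],[0,0,0.2,0,-1],[0,0,0.2,0,-1],[0,0,0.11,0,-1],[0,0,0.06,0,-1],[0,0,0.04,0,-1],[0,0,0.027,0,-1],[0,0,0.02,0,-1],[0,0,0,0,-1],[0,0,0,0,-1],[0,0,0,0,-1],[0,0,0,0,-1]]}}

```text
clock: 23.5
position: [0.6166, 0.0086, 0.0338]
eef_rot: [[-1.0, 0.0, 0.001], [0.0, 1.0, 0.0], [-0.001, 0.0, -1.0]]
ft_force: [0.8, -0.6, -0.5]
gripper_width: 0.0367
```

{"op": "carry_out", "data": {"targets": [[0,0,0.004,0,-1],[0,0,0.004,0,-1],[0,0,0,0,-1],[0,0,0,0,-1],[0,0,0,0,-1]]}}

```text
clock: 23.92
position: [0.6164, 0.0086, 0.0325]
eef_rot: [[-1.0, 0.0, 0.0], [0.0, 1.0, -0.0], [-0.0, -0.0, -1.0]]
ft_force: [-0.8, -0.9, 1.5]
gripper_width: 0.0371
```

{"op": "carry_out", "data": {"targets": [[0.003,0,0.002,0,-1],[0,0,0,0,-1],[0,0,0,0,-1]]}}

```text
clock: 24.17
position: [0.6164, 0.0086, 0.0325]
eef_rot: [[-1.0, -0.0, 0.001], [-0.0, 1.0, 0.0], [-0.001, 0.0, -1.0]]
ft_force: [0.9, 0.2, 3.5]
gripper_width: 0.0366
```

{"op": "carry_out", "data": {"targets": [[0,0,0,0,0.1],[0,0,0,0,0.3],[0,0,0,0,0.5],[0,0,0,0,0.5],[0,0,0,0,0.5],[0,0,0,0,0.5],[0,0,0,0,0.5],[0,0,0,0,0.5]]}}

```text
clock: 24.83
position: [0.6158, 0.0086, 0.0319]
eef_rot: [[-1.0, 0.0, -0.0], [0.0, 1.0, -0.0], [0.0, -0.0, -1.0]]
ft_force: [-0.6, 0.4, -0.0]
gripper_width: 0.0652
```

{"op": "carry_out", "data": {"targets": [[0,0,-0.05,0,1],[0,0,-0.15,0,1],[0,0,-0.25,0,1],[0,0,-0.25,0,1],[0,0,-0.15,0,1],[0,0,-0.08,0,1],[0,0,0,0,1],[0,0,0,0,1],[0,0,0,0,1],[0,0,0,0,1]]}}

```text
clock: 25.67
position: [0.6148, 0.0084, 0.1417]
eef_rot: [[-1.0, 0.0, -0.004], [0.0, 1.0, -0.001], [0.004, -0.001, -1.0]]
ft_force: [-0.8, -0.7, -0.5]
gripper_width: 0.0871
```

```bash
python3 - <<'E'
from h import *
s=read_state();print(s["position"],s["ft_force"])
ov=allover()+[(circ(*PL[2],.067,.023),(255,0,0)),(circ(*PL[3],.074,.027),(255,0,0)),(circ(*PL[1],.060,.019),(255,0,0)),(circ(*PL[1],.009,.0175),(255,255,0))]
shot("side","s5.png",170,200,330,320,5,ov)
E
```

```text
[0.61481249 0.00835173 0.14165098] [-0.81836563 -0.7445013  -0.53591777]
```

View pics/s5.png

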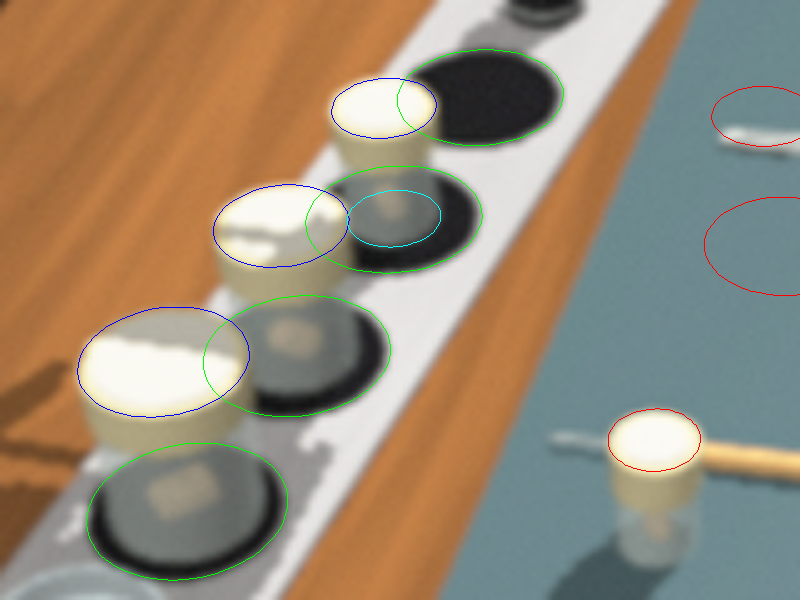

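Medium is centred on plate 2. Last, small.

{"op": "carry_out", "data": {"targets": [[0.06,0.06,-0.16,0,1],[0.12,0.12,-0.16,0,1],[0.17,0.17,-0.14,0,1],[0.19,0.19,-0.12,0,1],[0.19,0.19,-0.08,0,1],[0.18,0.18,0,0,1],[0.14,0.14,0,0,1],[0.1,0.092,0,0,1],[0,0,0,0,1],[0,0,0,0,1],[0,0,0,0,1],[0,0,0,0,1]]}}

```text
clock: 26.72
position: [0.4784, 0.1451, 0.2223]
eef_rot: [[-1.0, 0.001, -0.001], [0.001, 1.0, -0.001], [0.001, -0.001, -1.0]]
ft_force: [-0.5, -0.6, -0.8]
gripper_width: 0.0869
```

```bash
python3 -c "
from h import *
wcap('w8.png','small')"
```

```text
[0.47838128 0.14511837 0.22232645] 26.7167 [319.6 211.8]
```

View pics/w8.png

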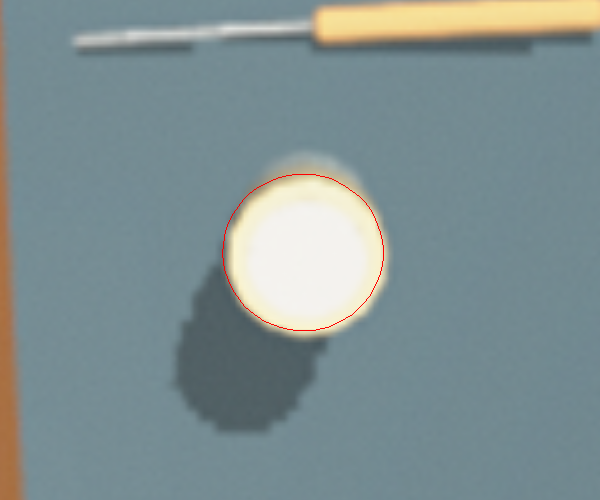

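{"op": "carry_out", "data": {"targets": [[0.012,0.011,0.12,0,1],[0,0,0.3,0,1],[0,0,0.3,0,1],[0,0,0.3,0,1],[0,0,0.3,0,1],[0,0,0.2,0,1],[0,0,0.12,0,1],[0,0,0.065,0,1],[0,0,0,0,1],[0,0,0,0,1],[0,0,0,0,1]]}}

```text
clock: 27.68
position: [0.4775, 0.1473, 0.0193]
eef_rot: [[-1.0, 0.0, 0.002], [0.0, 1.0, 0.001], [-0.002, 0.001, -1.0]]
ft_force: [-0.7, -0.4, -0.3]
gripper_width: 0.0871
```

{"op": "carry_out", "data": {"targets": [[0,0,0,0,-1],[0,0,0,0,-1],[0,0,0,0,-1],[0,0,0,0,-1],[0,0,0,0,-1],[0,0,0,0,-1],[0,0,0,0,-1],[0,0,0,0,-1],[0,0,0,0,-1],[0,0,0,0,-1],[0,0,0,0,-1],[0,0,0,0,-1]]}}

```text
clock: 28.68
position: [0.4765, 0.1469, 0.0182]
eef_rot: [[-1.0, 0.0, 0.0], [0.0, 1.0, 0.0], [-0.0, 0.0, -1.0]]
ft_force: [0.6, -0.9, 0.1]
gripper_width: 0.0292
```

{"op": "carry_out", "data": {"targets": [[0,0,0,0,-1],[0,0,0,0,-1],[0,0,0,0,-1],[0,0,0,0,-1]]}}

```text
clock: 29.02
position: [0.4764, 0.1469, 0.0182]
eef_rot: [[-1.0, 0.0, -0.0], [0.0, 1.0, -0.0], [0.0, -0.0, -1.0]]
ft_force: [0.9, 0.1, -1.0]
gripper_width: 0.0291
```

{"op": "carry_out", "data": {"targets": [[0,0,-0.05,0,-1],[0,0,-0.1,0,-1],[0,0,-0.2,0,-1],[0,0,-0.25,0,-1],[0,0,-0.15,0,-1],[0,0,-0.08,0,-1],[0,0,0,0,-1]]}}

```text
clock: 29.6
position: [0.4776, 0.1477, 0.1202]
eef_rot: [[-1.0, -0.0, 0.004], [-0.0, 1.0, 0.003], [-0.004, 0.003, -1.0]]
ft_force: [-0.3, 1.6, -0.7]
gripper_width: 0.0291
```

{"op": "carry_out", "data": {"targets": [[-0.05,-0.08,0,0,-1],[-0.09,-0.15,0,0,-1],[-0.13,-0.22,0,0,-1],[-0.15,-0.25,0,0,-1],[-0.15,-0.25,0,0,-1],[-0.15,-0.25,0,0,-1],[-0.14,-0.24,0,0,-1],[-0.11,-0.19,0,0,-1],[-0.08,-0.135,0,0,-1],[-0.048,-0.08,0,0,-1],[0,0,0,0,-1],[0,0,0,0,-1]]}}

```text
clock: 30.6
position: [0.6072, -0.0749, 0.1161]
eef_rot: [[-1.0, 0.001, -0.003], [0.001, 1.0, 0.0], [0.003, 0.0, -1.0]]
ft_force: [-0.1, 1.1, -0.0]
gripper_width: 0.0292
```

{"op": "carry_out", "data": {"targets": [[0,0,0,0,-1],[0,0,0,0,-1],[0,0,0,0,-1],[0,0,0,0,-1]]}}

```text
clock: 30.93
position: [0.608, -0.0737, 0.118]
eef_rot: [[-1.0, -0.001, 0.0], [-0.001, 1.0, 0.0], [-0.0, 0.0, -1.0]]
ft_force: [0.3, 0.3, -0.8]
gripper_width: 0.0285
```

{"op": "carry_out", "data": {"targets": [[0,-0.005,0.1,0,-1],[0,0,0.2,0,-1],[0,0,0.2,0,-1],[0,0,0.11,0,-1],[0,0,0.06,0,-1],[0,0,0.04,0,-1],[0,0,0.027,0,-1],[0,0,0.02,0,-1],[0,0,0,0,-1],[0,0,0,0,-1],[0,0,0,0,-1],[0,0,0,0,-1]]}}

```text
clock: 31.93
position: [0.6086, -0.0751, 0.0276]
eef_rot: [[-1.0, 0.0, 0.001], [0.0, 1.0, 0.0], [-0.001, 0.0, -1.0]]
ft_force: [-0.0, -0.7, -0.3]
gripper_width: 0.0288
```

{"op": "carry_out", "data": {"targets": [[0,0,0.004,0,-1],[0,0,0.004,0,-1],[0,0,0,0,-1],[0,0,0,0,-1],[0,0,0,0,-1]]}}

```text
clock: 32.35
position: [0.6083, -0.0751, 0.0262]
eef_rot: [[-1.0, 0.0, 0.0], [0.0, 1.0, -0.0], [-0.0, -0.0, -1.0]]
ft_force: [0.2, -0.5, 0.1]
gripper_width: 0.029
```

{"op": "carry_out", "data": {"targets": [[0,0.004,0.002,0,-1],[0,0,0,0,-1],[0,0,0,0,-1]]}}

```text
clock: 32.6
position: [0.6084, -0.0748, 0.0262]
eef_rot: [[-1.0, -0.0, 0.0], [-0.0, 1.0, -0.0], [-0.0, -0.0, -1.0]]
ft_force: [-0.9, -1.5, 4.5]
gripper_width: 0.0292
```

{"op": "carry_out", "data": {"targets": [[0,0,0,0,0],[0,0,0,0,0.2],[0,0,0,0,0.4],[0,0,0,0,0.4],[0,0,0,0,0.4],[0,0,0,0,0.4],[0,0,0,0,0.4],[0,0,0,0,0.4]]}}

```text
clock: 33.27
position: [0.6082, -0.0746, 0.0257]
eef_rot: [[-1.0, 0.0, -0.0], [0.0, 1.0, 0.0], [0.0, 0.0, -1.0]]
ft_force: [0.8, -0.9, 0.4]
gripper_width: 0.0605
```

{"op": "carry_out", "data": {"targets": [[0,0,-0.05,0,1],[0,0,-0.15,0,1],[0,0,-0.25,0,1],[0,0,-0.25,0,1],[0,0,-0.25,0,1],[0,0,-0.25,0,1],[0.15,-0.2,-0.1,0,1],[0.2,-0.25,0,0,1],[0.2,-0.25,0,0,1],[0.2,-0.25,0,0,1],[0.15,-0.2,0,0,1],[0,0,0,0,1]]}}

```text
clock: 34.27
position: [0.4966, -0.2155, 0.1825]
eef_rot: [[-1.0, 0.005, -0.001], [0.005, 1.0, 0.0], [0.001, 0.0, -1.0]]
ft_force: [-0.1, 0.7, 0.7]
gripper_width: 0.0868
```

{"op": "carry_out", "data": {"targets": [[0.2,-0.25,0,0,1],[0.2,-0.25,0,0,1],[0,0,0,0,1],[0,0,0,0,1],[0,0,0,0,1]]}}

```text
clock: 34.68
position: [0.4525, -0.2726, 0.1822]
eef_rot: [[-1.0, 0.0, 0.001], [0.0, 1.0, -0.0], [-0.001, -0.0, -1.0]]
ft_force: [0.3, -0.1, -0.1]
gripper_width: 0.087
```

```bash
python3 - <<'E'
from h import *
s=read_state();print(s["position"],s["ft_force"])
ov=[(circ(a,b,.009,.033),(0,255,0)) for a,b in PL]
for p,h,r in zip(PL,(.053,.060,.067,.074),(.015,.019,.023,.027)): ov+=[(circ(*p,h,r),(255,0,0)),(circ(*p,.009,r-.0015),(255,255,0))]
shot("side","s6.png",150,170,310,350,3.3,ov)
shot("top","t6.png",170,130,440,310,2.9,ov)
E
```

```text
[ 0.45250905 -0.27262216  0.1822184 ] [ 0.28578565 -0.13051928 -0.07272224]
```

View pics/s6.png

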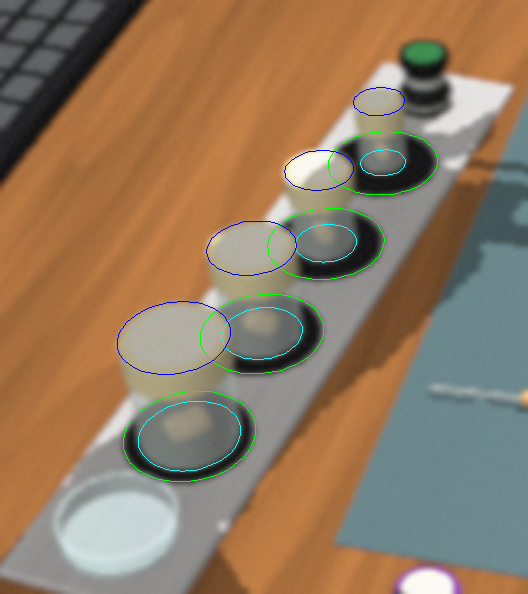

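View pics/t6.png

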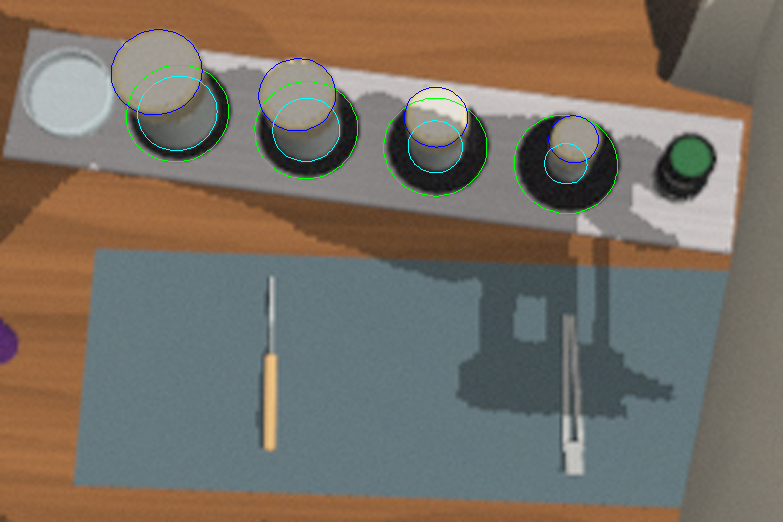

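Both views show the jars upright and centred, from small by the loupe to largest by the dish. The loupe, dish and tools haven't moved. Handing in.

```bash
python3 -c "
from cell import *
print(finish_job(), read_state()['clock'])"
```

```text
the job is handed in; nothing more can be done
the job is handed in; nothing more can be done
```

The four jars now stand upright on the stage plates in order of size: small next to the loupe, then medium, large, and largest next to the dish. I gripped each by its cap, lowered it until the wrist force showed contact (about 2 to 5 N), then released it. The job was handed in at about 35 s of the 109 s allowed.

- **Placement:** in the last top and side pictures, all four jars match the outlines drawn for centred jars to about 1 mm. The gripper was open and clear of everything.
- **Loupe and dish:** both look unmoved in the final top picture compared with the first one. The forceps and needle also stayed where they were.
- **Disagreement:** the top and side cameras differed by about 3.5 mm in y on where the plates are. I settled this with the wrist camera, which put them between the two, and its positions fitted the later pictures.
- **Not verified:** `finish_job` gave no verdict, and I did not check the scene after handing in.

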